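# Dent test on the round coated panel

### The arm

A 6-joint arm with a two-finger parallel gripper is mounted at the origin on a cart in front of the work surface, level with it; the furniture and walls round the work are solid. World frame = base frame: x ahead of the robot, y to its left, z up, the work surface at z = 0. Lengths are in m, angles in rad, forces in N, time in s.
With the tool pointing down it reaches from about 0.325 to 0.875 m from the base axis. Payload 4.4 kg.
Tool frame: the origin (TCP) lies at the very end of the fingers, on their centre line; the grasp point (between the pads) lies 19 mm behind it (robot.pinch_z is the z of the grasp point in the tool frame, in m); z points along the fingers, y is the line along which they close (so a half turn about z gives the same grasp; the last joint's range is limited). The gripper opens to 85 mm and grips with 20 to 120 N. Pads are 22 mm wide; open, the fingers measure 114 mm over their backs; the gripper's body (76 mm by 85 mm) begins 54 mm behind the grasp point. The pads swing forward as they close: fully open they stand 13 mm farther back than shut.
Start: joints at [-1.454, 0.207, 1.542, -0, 1.393, -0.15], TCP at [0.152, -0.555, 0.231] pointing down, gripper open.
Joint ranges: [-2.73, 2.73], [-0.86, 2.22], [0.23, 2.46], [-1.11, 4.25], [0.08, 2.63], [-2.82, 2.82]. Speed limits (rad/s): [2.79, 2.79, 3.14, 3.14, 3.14, 3.14].

### API

Orientations are given as [roll, pitch, yaw] about the fixed x, y, z axes, in that order (R = Rz(yaw) Ry(pitch) Rx(roll)).
In Python, from plant import robot gives the robot as it stands.
- The arm moves only by the shell command python3 -m jog 'ROWS' [OPENING] [FORCE]. ROWS is JSON, a list that holds one entry, the list of rows, each a list of 6 numbers: the shift along the tool's x, y, z as a fraction of full scale, then the turn, a rotation vector about the tool's x, y, z as a fraction of full scale. A call has 1 to 20 rows; each row shifts and turns the commanded pose from where the row before left it, along the tool's axes as they then stand; what a row does not reach is not made up. Full scale, the value 1, is 100 mm for a shift and 2 rad for a turn. A row lasts 1/8 s, in which the tool goes at most 62.5 mm and 10.7 degrees, less where a joint would pass 70% of its speed; a pose out of reach is approached as far as the arm can. A call with a number of a shift or a turn outside -1 to 1 is refused whole. A call with a gripper value outside its range is refused whole. OPENING is the finger opening in mm, from 0 to 85.4, set as the call begins (- or left out, the last holds). The fingers move at their own pace and stop on an object; FORCE is the grip in N (left out, the last holds). Time passes only in rows, so rows that do not move let the fingers close. It gives the time, the measured TCP pose, the force, the opening and the grip force at its end, in the units of the state.
- robot.read_state(): the state, without advancing time (a new reading comes with each control period).
- robot.snapshot(name): name is "scene" or "top"; returns a dict with "color" (480x640x3 uint8, blue, green, red), "vfov" (degrees; the focal length in pixels is half the picture's height over the tangent of half this angle, whatever the lens; pixels are square), "cx", "cy" (the principal point, pixels), "extrinsics" (4x4, takes a point from camera to world coordinates). Camera axes: x right, y down, z forward; pixel columns grow to the right and rows downward; lengths in m; the calibration is good to about 2 mm. A picture is of the moment at which its call begins. There is no depth.
- robot.close_job(): hands the job in; it is judged then, once.
The state is a dict: "t": time; "joint_pos": joint angles; "joint_vel": joint speeds; "joint_torque": joint torques, N m; "eef_pos": TCP position; "ee_rot": TCP orientation; "force": force on the tool from outside, world axes, zero at the start; "ft_torque": the same for the moment, N m; "gripper_width": opening from 0.0 (shut) to 1.0 (fully open); "grasp_force": force on a finger pad.
Only numpy, scipy, OpenCV 4.12 (cv2) and the standard library are available. Lean on these libraries where they do the work, as an engineer would, in place of code of your own. Each camera call takes 0.05 s, during which the arm holds its last target. There are 200 camera calls.

### The job

Give the round coated test panel its dent test: stand the automatic spring punch on it, upright and with the foot inside the scribed circle, and press the sleeve straight down until the spring trips and the sleeve stays down. Trip it only there, not on the bench or on the square panel, and leave the punch standing on the round panel.

Things in the scene. Friction and masses are not known exactly. Their poses are not given: they have to be found in the camera images.
- punch: automatic spring punch, loose, about 0.36 kg, round, 130 mm tall, standing upright. Steel foot flange 46 mm wide, 10 mm thick; stem 27 mm wide up to 48 mm; a 14 mm gap showing a brass rod 14 mm wide; then the ringed aluminium sleeve, 32 mm wide, from 62 to 130 mm while up. Origin: centre of the foot's underside; z up the punch. Lift, carry and press it by the sleeve in one grasp
- punch_sleeve (a joint): travel of the sleeve down towards the foot, m: 0 is up (as found), 0.012 fully down. The spring resists at once with about 11 N, less as the sleeve goes down, trips at 8 mm and then snaps the sleeve down to its stop, where it stays
- round_panel_spot (a point): centre cross on top of the ROUND coated panel: grey disc on a steel block 116 mm in diameter, 12 mm high in all, fixed to the bench; the point lies on its upper face, z up. A scribed circle of 72 mm inner diameter surrounds it. The square panel, 116 mm wide, has the same circle and height and is not to be punched
Mind the look-alikes: they are no part of the job. What is shaped like the punch but red is not meant.

How it is judged:
On the way:
1. the punch is brought upright over the round panel's circle, foot within 20 mm of the panel's face, sleeve still up (horizontal distance between punch and round_panel_spot below 0.016 m and z of punch in the frame of round_panel_spot below 0.02 m and angle between punch's own z axis and vertical below 0.2 rad and value of joint punch_sleeve below 0.006 m), for 0.05 s.
At the end, for the whole second after the job is handed in: The sleeve has tripped and stays down (more than 10.5 mm of its 12 mm), and the punch stands at rest, upright within 0.1 rad, on the round panel with its foot's centre within 16 mm of the centre cross (value of joint punch_sleeve above 0.0105 m and horizontal distance between punch and round_panel_spot below 0.016 m and z of punch in the frame of round_panel_spot between -0.003 and 0.004 m and angle between punch's own z axis and vertical below 0.1 rad and linear speed of punch below 0.02 m/s); the robot touches nothing.
It fails at once if the sleeve is pressed past 7 mm while the foot does not stand in the round panel's circle (centre within 16 mm of the cross, within 8 mm of the face, tilted less than 0.2 rad) (value of joint punch_sleeve above 0.007 m and not (horizontal distance between punch and round_panel_spot below 0.016 m and z of punch in the frame of round_panel_spot between -0.004 and 0.008 m and angle between punch's own z axis and vertical below 0.2 rad)).
It also fails if it takes over 35 s, if anything falls off the work surface, if the arm or the gripper's body presses on something with over 40 N, if the wrist force passes 120 N, or if a joint passes its speed limit or range.

## Working session

There is one attempt and no reset: what is moved stays moved. The work goes in short steps, Python scripts to look and compute and a shell command to move; the robot and the scene stay as the last step left them, time stands still between calls to the robot, and variables do not carry over. Pictures are saved under pics/ and viewed, at most 10 in all, crops included, and the job is handed in when it is done.

```bash
mkdir -p pics; cat > h.py <<'E'
import numpy as np, cv2
from plant import robot
def snap(n,f):
    s=robot.snapshot(n); cv2.imwrite('pics/'+f,s['color']); return s
def ray(s,u,v,z):
    f=s['color'].shape[0]/2/np.tan(np.radians(s['vfov'])/2)
    E=np.array(s['extrinsics']); d=E[:3,:3]@np.array([(u-s['cx'])/f,(v-s['cy'])/f,1]); o=E[:3,3]
    return o+d*(z-o[2])/d[2]
def proj(s,p):
    f=s['color'].shape[0]/2/np.tan(np.radians(s['vfov'])/2)
    E=np.linalg.inv(np.array(s['extrinsics'])); c=E[:3,:3]@np.array(p)+E[:3,3]
    return c[0]/c[2]*f+s['cx'],c[1]/c[2]*f+s['cy']
E
python3 - <<'E'
from h import *
for n in('top','scene'):
    s=snap(n,n+'0.png'); print(n,s['vfov'],s['cx'],s['cy'],np.round(s['extrinsics'],3).tolist())
print(robot.read_state(),robot.pinch_z)
E
```

```text
top 53.84663133992915 321.80502059113536 236.89397487422784 [[0.019, -0.989, 0.143, 0.427], [-1.0, -0.016, 0.024, -0.201], [-0.021, -0.144, -0.989, 0.907], [0.0, 0.0, 0.0, 1.0]]
scene 44.517454536975116 323.42791806191315 237.28938728588173 [[-0.848, -0.397, 0.352, 0.23], [-0.53, 0.642, -0.554, 0.317], [-0.006, -0.656, -0.754, 0.774], [0.0, 0.0, 0.0, 1.0]]
{'t': 0.1, 'joint_pos': array([-1.45448250e+00,  2.07351603e-01,  1.54284297e+00,  2.67145237e-05,
        1.39352110e+00, -1.50498578e-01]), 'joint_vel': array([ 1.27164934e-03, -2.07609756e-03, -3.69131318e-03,  4.43216953e-04,
       -6.18293881e-04, -5.21984606e-05]), 'joint_torque': array([-1.94646605e-04, -3.84093440e+01, -2.92546248e+01, -3.44484106e-04,
        4.84656659e-03,  2.70469940e-06]), 'eef_pos': array([ 0.1515189 , -0.55394949,  0.23021722]), 'ee_rot': array([-3.13949758e+00, -3.44294633e-04,  2.66807308e-01]), 'force': array([-0.63362393,  0.50460106,  0.56898466]), 'ft_torque': array([0.02326723, 0.00034522, 0.00965282]), 'grasp_force': 0.0, 'gripper_width': 1.0045965831245787} -0.0187
```

View pics/top0.png

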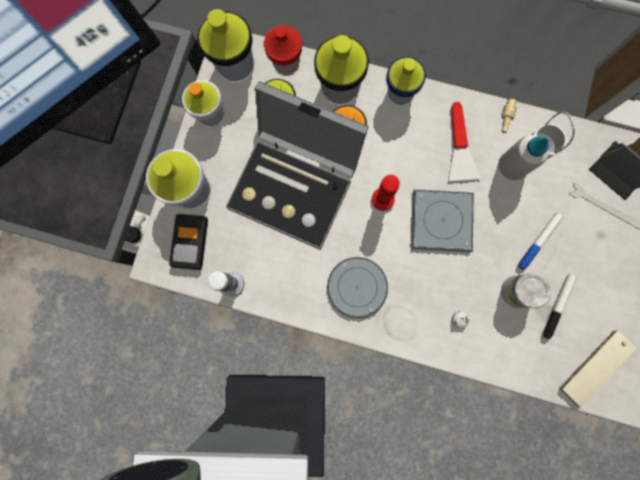

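View pics/scene0.png

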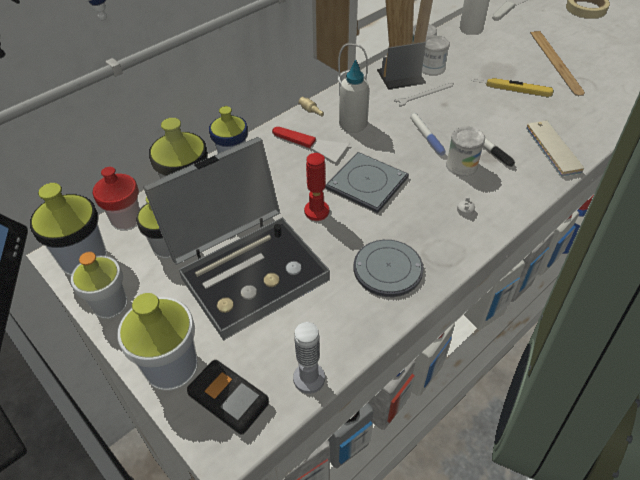

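Candidates for the punch are the aluminium-grey one (top 225,282; scene 307,357), the red one (top 386,192; scene 316,186), and the white bottle (scene 353,100). I choose the grey ringed one. The round panel is at top (358,288) and the square one at top (443,220). Next is a close crop to check the choice, plus measurements.

```bash
cat > m.py <<'E'
from h import *
t=cv2.imread('pics/top0.png'); c=cv2.imread('pics/scene0.png')
a=cv2.resize(t[255:315,190:270],None,fx=5,fy=5,interpolation=cv2.INTER_CUBIC)
b=cv2.resize(c[310:400,262:352],(400,400),interpolation=cv2.INTER_CUBIC)
im=np.zeros((400,800,3),np.uint8); im[:300,:400]=a; im[:,400:]=b; cv2.imwrite('pics/crop.png',im)
st=robot.snapshot('top'); sc=robot.snapshot('scene')
for s,img,(u,v),r in((st,t,(358,288),45),(sc,c,(389,267),45)):
    h=img[v-r:v+r,u-r:u+r]; hsv=cv2.cvtColor(h,cv2.COLOR_BGR2HSV)
    m=((hsv[...,2]<150)&(hsv[...,1]<70)).astype(np.uint8)
    m=cv2.morphologyEx(m,cv2.MORPH_OPEN,np.ones((5,5)))
    k=max(cv2.findContours(m,0,1)[0],key=cv2.contourArea)
    e=cv2.fitEllipse(cv2.convexHull(k)); x,y=e[0][0]+u-r,e[0][1]+v-r
    print(e,x,y,ray(s,x,y,.01), ray(s,u,v,.012))
# guesses of the punch
print('top cap z.13',ray(st,217,282,.13),'foot',ray(st,232,284,.01))
print('scene top',ray(sc,306,331,.13),'foot',ray(sc,310,377,.01))
E
python3 m.py
```

```text
((41.9926643371582, 56.91976547241211), (40.029544830322266, 55.6468505859375), 98.36522674560547) 354.9926643371582 299.9197654724121 [ 0.43832069 -0.24409959  0.01      ] [ 0.46063164 -0.24945115  0.012     ]
((37.92327880859375, 40.164955139160156), (62.42815399169922, 96.24493408203125), 127.55171966552734) 381.92327880859375 262.16495513916016 [ 0.4746762  -0.24794461  0.01      ] [ 0.45929286 -0.24361041  0.012     ]
top cap z.13 [ 0.46177426 -0.01117695  0.13      ] foot [ 0.46387078 -0.01066682  0.01      ]
scene top [ 0.46529377 -0.00892736  0.13      ] foot [ 0.46241168 -0.00866943  0.01      ]
```

View pics/crop.png

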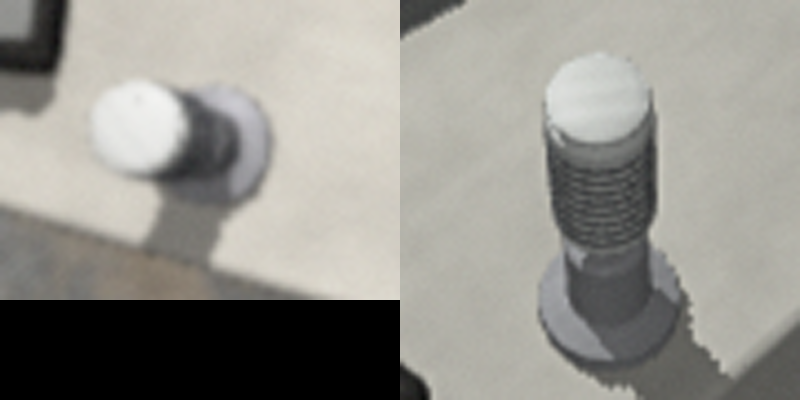

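The crop shows the ringed aluminium punch with a white cap, foot and stem, so the choice is right: cap at top (217.8,280.6) and scene (306,332). It stands at about (0.464,-0.010). The round panel is at about (0.460,-0.2465).

```bash
python3 -m jog '[[[0.34,-0.34,0,0,0,0],[0.34,-0.34,0,0,0,0],[0.34,-0.34,0,0,0,0],[0.34,-0.34,0,0,0,0],[0.34,-0.34,0,0,0,0],[0.34,-0.34,0,0,0,0],[0.34,-0.34,0,0,0,0],[0.34,-0.34,0,0,0,0],[0.34,-0.34,0,0,0,0],[0.34,-0.34,0,0,0,0],[0.34,-0.34,0,0,0,0],[0.34,-0.34,0,0,0,0],[0.34,-0.34,0,0,0,0],[0,0,0,0,0,0],[0,0,0,0,0,0]]]' 85
```

```text
t: 2.08
eef_pos: [0.461, -0.0119, 0.231]
ee_rot: [3.141, 0.001, 0.267]
force: [-0.5, 0.4, -0.2]
gripper_width: 0.994
grasp_force: 0.0
```

```bash
python3 - <<'E'
from h import *
t=cv2.imread('pics/top0.png');c=cv2.imread('pics/scene0.png')
a=cv2.resize(t[248:328,318:398],(400,400),interpolation=cv2.INTER_CUBIC)
b=cv2.resize(c[222:312,344:434],(400,400),interpolation=cv2.INTER_CUBIC)
cv2.imwrite('pics/panel.png',np.hstack([a,b]))
E
```

```text
(no output)
```

View pics/panel.png

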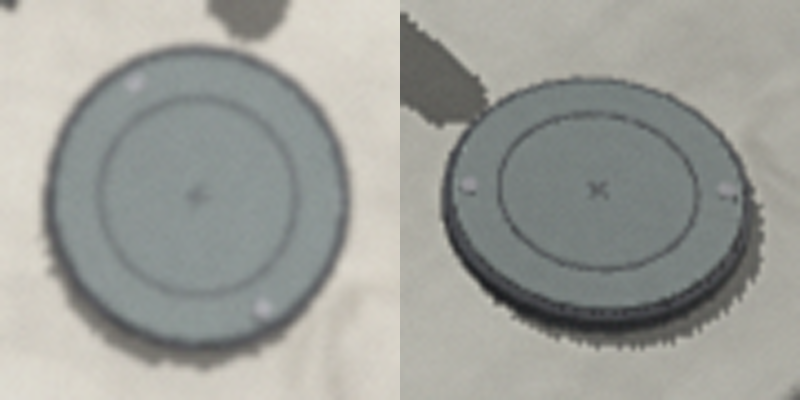

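The panel crop shows the cross at top (357,286.6) and scene (388.5,264.7). I'll compute the panel position and descend over the punch.

```bash
python3 -m jog '[[[0.03,-0.01,0.2,0,0,0],[0,0,0.25,0,0,0],[0,0,0.3,0,0,0],[0,0,0.3,0,0,0],[0,0,0.3,0,0,0],[0,0,0.15,0,0,0],[0,0,0,0,0,0]]]'; python3 - <<'E'
from h import *
a=snap('top','top1.png');b=snap('scene','scene1.png')
print(ray(a,357,286.6,.012),ray(b,388.5,264.7,.012), ray(a,217.8,280.6,.13),ray(b,306.3,332,.13))
i=np.vstack([a['color'][200:400,120:420],b['color'][230:430,180:480]]);cv2.imwrite('pics/g1.png',cv2.resize(i,None,fx=1.5,fy=1.5))
E
```

```text
t: 2.95
eef_pos: [0.463, -0.0107, 0.0805]
ee_rot: [-3.141, 0.002, 0.265]
force: [0.4, 0.1, 0.9]
gripper_width: 0.997
grasp_force: 0.0
[ 0.46321862 -0.24755053  0.012     ] [ 0.4622542  -0.24745391  0.012     ] [ 0.4640949  -0.01238338  0.13      ] [ 0.46415611 -0.0078856   0.13      ]
```

View pics/g1.png

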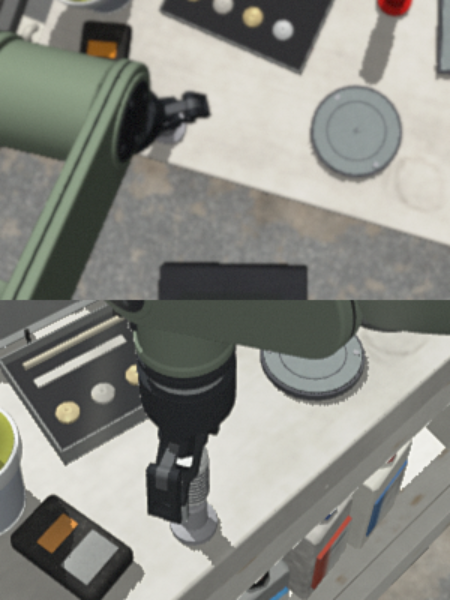

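The fingers straddle the sleeve, so I'll close.

```bash
python3 -m jog '[[[0,0,0,0,0,0],[0,0,0,0,0,0],[0,0,0,0,0,0],[0,0,0,0,0,0],[0,0,0,0,0,0],[0,0,0,0,0,0]]]' 20 80
```

```text
t: 3.8
eef_pos: [0.4645, -0.0099, 0.082]
ee_rot: [3.141, -0.001, 0.267]
force: [-1.4, 1.4, 6.0]
gripper_width: 0.359
grasp_force: 78.7
```

```bash
python3 -m jog '[[[0,0,-0.1,0,0,0],[0,0,-0.2,0,0,0],[0,0,-0.2,0,0,0],[-0.04,0.14,0,0,0,0],[-0.08,0.286,0,0,0,0],[-0.08,0.286,0,0,0,0],[-0.08,0.286,0,0,0,0],[-0.08,0.286,0,0,0,0],[-0.08,0.286,0,0,0,0],[-0.08,0.286,0,0,0,0],[-0.08,0.286,0,0,0,0],[-0.046,0.144,0,0,0,0],[0,0,0,0,0,0],[0,0,0.2,0,0,0],[0,0,0.08,0,0,0],[0,0,0,0,0,0]]]'; python3 - <<'E'
from h import *
a=snap('top','top2.png');b=snap('scene','scene2.png')
i=np.hstack([cv2.resize(a['color'][230:330,300:400],(400,400)),cv2.resize(b['color'][150:330,290:470],(400,400))]);cv2.imwrite('pics/g2.png',i)
E
```

```text
t: 5.8
eef_pos: [0.4612, -0.2461, 0.1023]
ee_rot: [-3.139, 0.002, 0.268]
force: [-0.0, -0.1, -3.6]
gripper_width: 0.358
grasp_force: 80.0
```

View pics/g2.png

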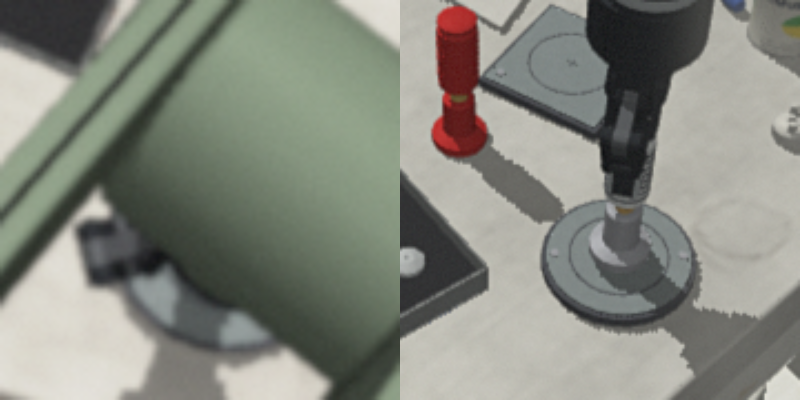

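The punch hangs upright over the circle with the brass gap visible, foot top-face centre at scene (390,259.4). I'll check the offset, then lower.

```bash
python3 - <<'E'
from h import *
b=robot.snapshot('scene')
print(ray(b,390,259.4,.030))
E
python3 -m jog '[[[0,0,0.03,0,0,0],[0,0,0.03,0,0,0],[0,0,0.03,0,0,0],[0,0,0,0,0,0]]]'
```

```text
[ 0.45983751 -0.24511432  0.03      ]
t: 6.45
eef_pos: [0.4621, -0.2476, 0.0943]
ee_rot: [3.142, -0.0, 0.267]
force: [0.0, -0.4, -3.3]
gripper_width: 0.359
grasp_force: 80.3
```

The foot is within about 4 mm of the cross. Next I'll press in small steps.

```bash
python3 -m jog '[[[0,0,0.02,0,0,0],[0,0,0.02,0,0,0],[0,0,0.02,0,0,0],[0,0,0,0,0,0]]]'; python3 -m jog '[[[0,0,0.02,0,0,0],[0,0,0.02,0,0,0],[0,0,0,0,0,0]]]'
```

```text
t: 6.95
eef_pos: [0.4623, -0.2477, 0.0893]
ee_rot: [3.141, -0.0, 0.267]
force: [-1.3, 2.0, 5.1]
gripper_width: 0.356
grasp_force: 80.9
t: 7.32
eef_pos: [0.4615, -0.2472, 0.0831]
ee_rot: [-3.14, 0.001, 0.267]
force: [-0.7, 0.1, -3.8]
gripper_width: 0.359
grasp_force: 80.2
```

```bash
python3 -m jog '[[[0,0,0.01,0,0,0],[0,0,0.01,0,0,0],[0,0,0,0,0,0]]]'; python3 - <<'E'
from h import *
b=snap('scene','scene3.png')
cv2.imwrite('pics/g3.png',cv2.resize(b['color'][190:310,330:450],(600,600),interpolation=cv2.INTER_CUBIC))
E
```

```text
t: 7.7
eef_pos: [0.462, -0.2476, 0.0822]
ee_rot: [3.142, -0.0, 0.267]
force: [0.4, 0.8, -4.0]
gripper_width: 0.357
grasp_force: 80.2
```

View pics/g3.png

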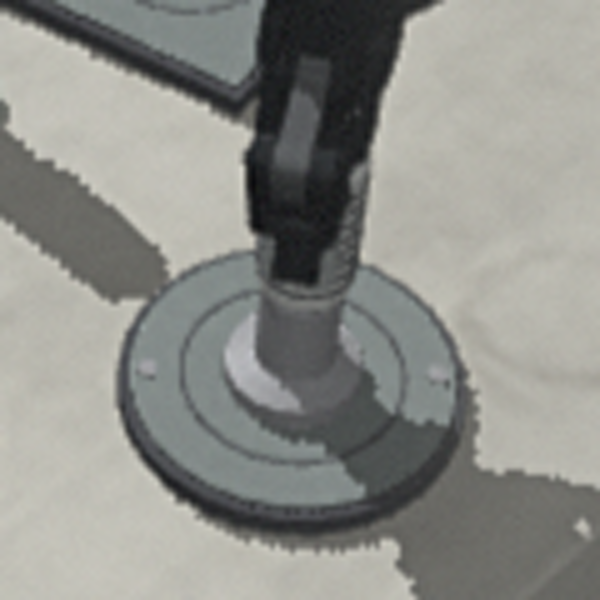

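The brass gap is gone, so the sleeve has tripped and the foot is inside the circle. The force still shows the weight hanging, so I'll lower until the foot stands.

```bash
python3 -m jog '[[[0,0,0.01,0,0,0],[0,0,0,0,0,0]]]'; python3 -m jog '[[[0,0,0.005,0,0,0],[0,0,0,0,0,0]]]'
```

```text
t: 8.0
eef_pos: [0.4622, -0.2476, 0.082]
ee_rot: [3.141, -0.0, 0.267]
force: [-2.6, 2.0, 3.4]
gripper_width: 0.354
grasp_force: 80.3
t: 8.25
eef_pos: [0.4623, -0.2476, 0.082]
ee_rot: [3.141, -0.0, 0.267]
force: [-2.3, 2.9, 6.9]
gripper_width: 0.357
grasp_force: 80.6
```

```bash
python3 -m jog '[[[0,0,0,0,0,0],[0,0,0,0,0,0]]]' - 20; python3 -m jog '[[[0,0,0,0,0,0],[0,0,0,0,0,0],[0,0,0,0,0,0],[0,0,0,0,0,0],[0,0,0,0,0,0],[0,0,-0.1,0,0,0],[0,0,-0.2,0,0,0],[0,0,-0.3,0,0,0],[0,0,-0.3,0,0,0],[0,0,-0.3,0,0,0],[-0.5,0.2,0,0,0,0],[-0.5,0.2,0,0,0,0],[0,0,0,0,0,0]]]' 85; python3 - <<'E'
from h import *
b=snap('scene','scene4.png')
cv2.imwrite('pics/g4.png',cv2.resize(b['color'][180:320,320:460],(600,600),interpolation=cv2.INTER_CUBIC))
E
```

```text
t: 8.5
eef_pos: [0.4623, -0.2476, 0.082]
ee_rot: [3.141, -0.0, 0.267]
force: [-3.2, 2.0, 7.9]
gripper_width: 0.361
grasp_force: 80.6
t: 10.12
eef_pos: [0.374, -0.3145, 0.2017]
ee_rot: [3.14, 0.0, 0.262]
force: [-0.6, 0.4, -0.4]
gripper_width: 0.994
grasp_force: 0.0
```

View pics/g4.png

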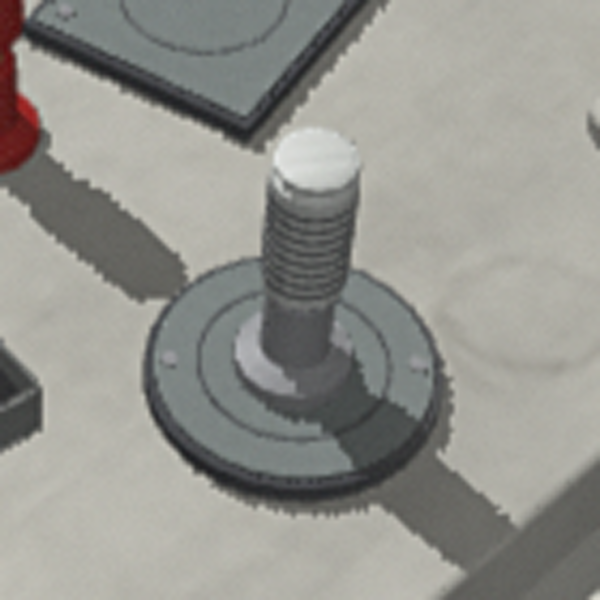

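The punch stands upright in the round panel's circle, foot at scene (389,264), with the sleeve down and the gripper clear.

```bash
python3 -c "
from plant import robot
print(robot.close_job())"
```

```text
the job is handed in; nothing more can be done
None
```

I tripped the punch on the round panel and handed the job in at about 10 s; the last picture shows it standing upright inside the scribed circle, sleeve down and gripper clear, but no verdict was returned.

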